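Stagger the cartridge crates on the cart's dock

TASK

Turn the black latch knob on the low white cabinet clockwise so that its top door springs open, then stack the three dark grey cartridge crates on the steel dock: the deep one from the cabinet first, the middle-height one on it and the shallowest on top. Stagger them so that each drops onto the rim below beside its cross lip: the deep crate stepped away from the dock's end stop, the next stepped back right over the dock, the last stepped out again like the first. Keep the crates upright, leave the cup, acrylic cube, pencil case and clip dispenser where they are, and let go of everything at the end.

Things in the scene. Friction and masses are not known exactly. Their poses are not given: they have to be found in the camera images.
- cabinet: Low white steel cabinet, fixed, 160 mm (its x) by 240 mm (its y), walls 6 mm thick, 80 mm high, inner floor at 6 mm; a top door with a clear window. Origin: centre of the underside. The latch stands on a grey housing, 87 mm deep, 82 mm high, on the -x side. The deep crate lies inside along the cabinet's y.
- lid (a joint): Top door of the cabinet, 160 by 240 mm, 8 mm thick, hinged along the cabinet's +x top edge, swings upward. 0 = shut, 2.2 rad = fully open, leaning back past upright. No handle: a soft strut (about 1 N at the edge) swings it open by itself in 1 to 2 s once the latch's tongue is clear and nothing is above it, and keeps it open.
- lid_edge (a point): Middle of the free edge of the top door (84.5 mm above the cabinet's underside when shut).
- latch (a joint): Quarter-turn latch: 0 = latched (steel tongue pointing to the cabinet's +x, over the door's edge), pi/2 = stop, released. Grows clockwise seen from above; the tongue is clear of the door from about 1.0 rad. Light friction (0.05 N m), stays where it is left; starts between 0 and 0.25.
- latch_grip (a point): On the upright axis of the latch knob, at the height to grip (122 mm above the cabinet's underside). The grip is an upright black bar 64 mm long, 14 mm thick, its top 13 mm and its foot 21 mm from this point (up and down); at latch value 0 its length runs along the cabinet's y, and it turns clockwise with the latch.
- dock: Fixed steel dock for the stack: base plate 200 by 84 mm, 8 mm thick, carrying a rim 160 mm (its x) by 60 mm (its y), 4 mm thick, top 24 mm above the underside, with a cross lip 8 mm thick at its middle. Origin: centre of the underside. An end stop 10 mm thick rises to 46 mm at its +x end (its inner face at x = +82 mm), so that the first crate can only sit stepped towards -x.
- dock_seat (a point): Fixed point on the dock: where the deep crate's origin comes when it is seated (dock's x = -40 mm, y = 0, 18 mm above the dock's origin).
- crate_deep: The deep crate. Open-topped dark grey plastic crate, outside 160 mm (its x) by 60 mm (its y), 64 mm high in all, walls 4 mm, a cartridge box fast inside it 16 mm below the rim. Origin: centre of the underside, z up; both ends alike. 0.25 to 0.50 kg. Lies in the cabinet. Grip any crate across its 60 mm width, about 10 mm below the rim, so that the fingers do not reach the crate below.
- deep_lip (a point): Middle of the deep crate's rim, top of its cross lip, 64 mm above its origin. Each crate has such a lip, 8 mm thick, 12 mm deep, across the middle of its rim. A crate belongs with its middle 40 mm (34 to 46) to one side of the lip below; set straight above, it rides 6 mm too high.
- deep_keel (a point): Middle of the underside of the deep crate's keel. Each crate has a keel 60 mm (x) by 46 mm (y), 6 mm deep, at its middle, and a foot 8 by 46 mm, 6 mm deep, under each end. Seated, the keel is dropped between cross lip and end wall of the one below with 3 mm play to each side; the crate then rests flat on the rim, its origin 6 mm below that rim.
- crate_mid: The middle-height crate. Open-topped dark grey plastic crate, outside 160 mm (its x) by 60 mm (its y), 52 mm high in all, walls 4 mm, a cartridge box fast inside it 16 mm below the rim. Origin: centre of the underside, z up; both ends alike. Lip, keel, feet as on the deep crate. 0.21 to 0.42 kg. Final place: right over the dock, 40 mm back from the deep one, origin 76 mm above the dock's.
- crate_low: The shallowest crate. Open-topped dark grey plastic crate, outside 160 mm (its x) by 60 mm (its y), 40 mm high in all, walls 4 mm, a cartridge box fast inside it 16 mm below the rim. Origin: centre of the underside, z up; both ends alike. Lip, keel, feet as on the deep crate. 0.17 to 0.34 kg. Final place: 40 mm out from the middle one, above the deep one, origin 122 mm above the dock's.
- cup: White ceramic cup, 76 mm wide, 85 mm high; origin centre of the underside. Leave alone.
- cube: Clear acrylic cube, 70 mm; origin centre of the underside. Leave alone.
- pencil_case: Green plastic pencil case, 190 by 62 by 44 mm; origin centre of the underside. Leave alone.
- dispenser: Silver binder clip dispenser, 130 by 70 by 72 mm; origin on the underside, 10 mm in front of the middle of its tall part. Leave alone.
Mind the look-alikes: they are no part of the job. What is shaped like the dock but blue or pink is not meant.

How it is judged:
By the outcome, as a careful person would: the job done as asked, in the order asked, and still so for the second after the job is handed in, with the robot touching nothing.
It also fails if it takes over 72 s, if anything falls off the work surface, if the arm or the gripper's body presses on something with over 40 N, if the wrist force passes 120 N, or if a joint passes its speed limit or range.

ROBOT

A 6-joint arm with a two-finger parallel gripper is mounted at the origin on the work surface. World frame = base frame: x ahead of the robot, y to its left, z up, the work surface at z = 0. Lengths are in m, angles in degrees, forces in N, time in s.
With the tool pointing down it reaches from about 0.35 to 0.875 m from the base axis. Payload 4.2 kg.
Tool frame: the origin (TCP) lies midway between the tips of the shut fingers; the grasp point (between the pads) lies 19 mm behind it; z points along the fingers, y is the line along which they close (so a half turn about z gives the same grasp; the last joint's range is limited). The gripper opens to 87 mm and grips with 3 to 60 N. Pads are 19 mm wide; open, the fingers measure 117 mm over their backs; the gripper's body (75 mm by 190 mm) begins 51 mm behind the grasp point.
Start: joints at [86.608, 22.042, 0.453, 0, -68.411, -14.817], TCP at [0.195, 0.594, 0.183] pointing down, gripper open.
Joint ranges: [-179.83, 179.83], [-69.29, 118.12], [-61.27, 80.66], [-181.25, 117.63], [-171.15, -9.14], [-177.46, 177.46]. Speed limits (degrees/s): [159.86, 159.86, 180, 180, 180, 180].

INTERFACE

Orientations are given as a 3x3 rotation matrix whose columns are the frame's x, y, z axes.
In Python, from station import r, cams gives the robot as it stands.
- The arm moves only by the tool play_rows, never from a script. Its argument "commands" is text: rows parted by semicolons, each of 6 numbers parted by spaces: the shift along the world's x, y, z normalised to -1 to 1, where 1 is 30 mm, then the turn, a rotation vector about the world's x, y, z normalised to -1 to 1, where 1 is 0.15 rad. A call has 1 to 20 rows; each row shifts and turns the commanded pose from where the row before left it; what a row does not reach is not made up. A row lasts 1/10 s, in which the tool goes at most 50 mm and 8.59 degrees, less where a joint would pass 70% of its speed; a pose out of reach is approached as far as the arm can. A call with a number of a shift or a turn outside -1 to 1 is refused whole. A call with a gripper value outside its range is refused whole. "grip" is the finger opening in mm, from 0 to 87, set as the call begins (left out, the last holds). The fingers move at their own pace and stop on an object; the grip force is fixed at half the most. Time passes only in rows, so rows that do not move let the fingers close. It gives the time, the measured TCP pose, the force, the opening and the grip force at its end, in the units of the state.
- r.sense(): the state, without advancing time (a new reading comes with each control period).
- cams.capture(name): name is "scene" or "top"; returns (picture, depth): 400x640x3 uint8, blue, green, red; 400x640 float32, m along the optical axis (not along the pixel's ray), 0 where there is no reading.
- cams.camera_info(name): a dict with "mtx" (3x3 intrinsics, pixels), "k1" (the pictures are not rectified: a ray, as slopes to the right and down, at radius r is drawn at 1 + k1 r^2 times it, then the intrinsics apply), "R" (3x3) and "t" (3): a world point X has camera coordinates R X + t. Camera axes: x right, y down, z forward; pixel columns grow to the right and rows downward; lengths in m; the calibration is good to about 2 mm. A picture is of the moment at which its call begins. camera_info takes no time and is no camera call.
- r.finish_job(): hands the job in; it is judged then, once.
The state is a dict: "time_s": time; "joints": joint angles; "joint_velocities": joint speeds; "effort": joint torques, N m; "tcp_pos": TCP position; "ee_rot": TCP orientation; "wrist_force": force on the tool from outside, world axes, zero at the start; "moment": the same for the moment, N m; "gripper_width": opening from 0.0 (shut) to 1.0 (fully open); "gripper_force": force on a finger pad.
Only numpy, scipy, OpenCV 4.12 (cv2) and the standard library are available. Lean on these libraries where they do the work, as an engineer would, in place of code of your own. Each camera call takes 0.05 s, during which the arm holds its last target. There are 200 camera calls.

## Working session

There is one attempt and no reset: what is moved stays moved. The work goes in short steps, Python scripts to look and compute and a tool call to move; the robot and the scene stay as the last step left them, time stands still between calls to the robot, and variables do not carry over. Pictures are saved under pics/ and viewed, at most 10 in all, crops included, and the job is handed in when it is done.

Besides the shell and the picture viewer there is one more tool, called after "Request:" in YAML: its name, and indented under it one key for each argument. play_rows: Moves the arm, as the interface text tells. Scaled input: -1 to 1 covers 30 mm each way for a shift and 0.15 rad each way for a turn. Its arguments: {"type":"object","properties":{"commands":{"type":"string"},"grip":{"type":"number"}},"required":["commands"]}

```bash
mkdir -p pics; ls; cat > h.py <<'E'
import numpy as np, cv2
from station import r, cams
def ray(ci,u,v):
    K=np.array(ci["mtx"]);d=np.array([ci["k1"],0,0,0,0],float)
    p=cv2.undistortPoints(np.array([[[u,v]]],float),K,d)[0,0]
    R=np.array(ci["R"]);t=np.array(ci["t"])
    return -R.T@t, R.T@np.array([p[0],p[1],1.])
def onz(ci,u,v,z):
    c,d=ray(ci,u,v); return c+d*(z-c[2])/d[2]
def dep(ci,D,u,v):
    c,d=ray(ci,u,v); return c+d*D[int(v),int(u)]
def cloud(ci,D):
    h,w=D.shape; uu,vv=np.meshgrid(np.arange(w),np.arange(h))
    K=np.array(ci["mtx"]);d=np.array([ci["k1"],0,0,0,0],float)
    p=cv2.undistortPoints(np.stack([uu,vv],-1).reshape(-1,1,2).astype(float),K,d)[:,0]
    P=np.c_[p,np.ones(len(p))]*D.reshape(-1,1)
    return ((P-np.array(ci["t"]))@np.array(ci["R"])).reshape(h,w,3)
E
python3 - <<'E'
from h import *
for n in("top","scene"):
    p,D=cams.capture(n); cv2.imwrite(f"pics/{n}0.png",p); np.savez(f"{n}0.npz",p=p,D=D)
    i=cams.camera_info(n); print(n,i, (D>0).mean())
print(r.sense())
E
```

```text
pics
top {'mtx': array([[361.76767806,   0.        , 313.22705916],
       [  0.        , 361.76767806, 197.56891612],
       [  0.        ,   0.        ,   1.        ]]), 'k1': -0.07662681849462663, 'R': array([[-0.02604527, -0.99965897,  0.00189662],
       [-0.97675689,  0.02504468, -0.21288197],
       [ 0.21276187, -0.00739711, -0.97707608]]), 't': array([0.02531577, 0.51652066, 1.00334492])} 0.9960390625
scene {'mtx': array([[426.65218561,   0.        , 320.814869  ],
       [  0.        , 426.65218561, 198.60728324],
       [  0.        ,   0.        ,   1.        ]]), 'k1': -0.08716540760763943, 'R': array([[ 0.17773264,  0.9840095 ,  0.01167973],
       [ 0.64491079, -0.10750315, -0.7566592 ],
       [-0.74330423,  0.14201542, -0.65370516]]), 't': array([-0.10193076, -0.25507467,  1.65252967])} 0.99583984375
{'time_s': 0.1, 'joints': array([ 8.66101580e+01,  2.20883095e+01,  3.87729445e-01, -2.37570833e-02,
       -6.84121308e+01, -1.48170673e+01]), 'joint_velocities': array([-0.03696483, -0.07041706,  0.1930565 ,  0.14620961, -0.01318856,
        0.03361734]), 'effort': array([ 8.46829244e-04, -3.91692281e+01,  1.87935394e+01,  4.23193172e+00,
        1.34486126e-02, -7.36608581e-05]), 'tcp_pos': array([0.19507919, 0.59312683, 0.18215336]), 'ee_rot': array([[ 9.49886617e-01, -3.12594249e-01, -5.01195654e-04],
       [-3.12594623e-01, -9.49884643e-01, -1.94090494e-03],
       [ 1.30637665e-04,  2.00031069e-03, -9.99997991e-01]]), 'wrist_force': array([-0.29297761,  0.65250559, -0.66528411]), 'moment': array([-0.01899198, -0.01507435, -0.00707867]), 'gripper_force': 0.0, 'gripper_width': 0.9966686988092496}
```

View pics/top0.png

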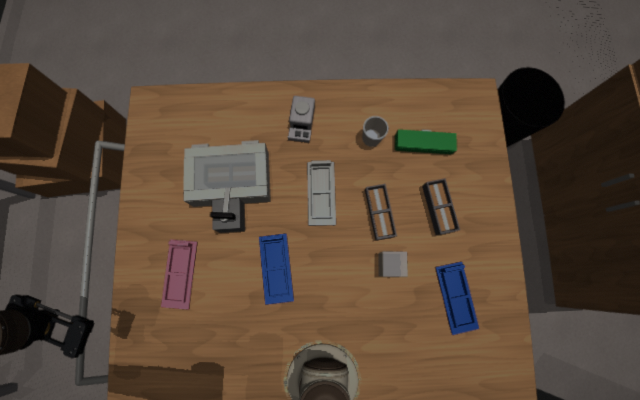

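View pics/scene0.png

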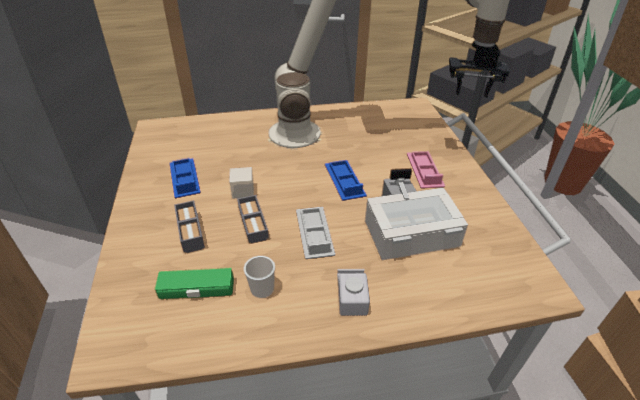

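The top view shows the white cabinet at (225,172) with the black knob at (225,215). Dock-shaped things:
- Steel/grey at (321,192), which fits the "steel dock".
- Blue at (276,268) and (457,297), and pink at (180,274), which are the look-alikes.

The two open dark crates are at (380,212) and (440,207).

```bash
python3 - <<'E'
from h import *
S={n:np.load(n+"0.npz") for n in("top","scene")}
C={n:cams.camera_info(n) for n in S}
P=cloud(C["top"],S["top"]["D"]); Q=cloud(C["scene"],S["scene"]["D"])
# table level
print("table z", np.median(P[330:345,380:420,2]), np.median(Q[100:110,200:220,2]),np.median(Q[300:310,420:440,2]))
def rect(nm,box,zlo,zhi):
    u0,u1,v0,v1=box
    A=P[v0:v1,u0:u1].reshape(-1,3); m=(A[:,2]>zlo)&(A[:,2]<zhi)
    B=A[m]; (c,s,a)=cv2.minAreaRect((B[:,:2]*1000).astype(np.float32))
    print(nm,len(B),"c",np.round(c,1),"s",np.round(s,1),"a",round(a,1),"z98",round(np.percentile(A[:,2],98)*1000,1),"medz",round(np.median(B[:,2])*1000,1))
rect("crA",(360,400,180,243),.02,.2); rect("crB",(420,462,175,238),.02,.2)
rect("dock",(300,342,155,230),.012,.2); rect("dockstop",(300,342,155,230),.033,.2)
rect("cab",(178,272,135,204),.07,.1)
rect("latchhousing",(205,248,190,235),.07,.095); rect("knob",(205,248,195,235),.115,.2)
p=S["top"]["p"]; q=S["scene"]["p"]
a=cv2.resize(p[135:240,175:475],None,fx=2.6,fy=2.6,interpolation=cv2.INTER_CUBIC)
b=cv2.resize(q[150:265,170:470],None,fx=2.6,fy=2.6,interpolation=cv2.INTER_CUBIC)
cv2.imwrite("pics/crop1.png",np.vstack([a,b])); 
E
```

```text
table z -0.0006313248774412961 -0.29149862755446826 -4.606173550074292e-05
crA 1013 c [ 475.2 -187. ] s [160.6  59.3] a 8.7 z98 41.8 medz 25.3
crB 1232 c [ 484.6 -370.3] s [162.  64.] a 9.3 z98 53.2 medz 37.1
dock 414 c [545.1 -10.2] s [180.8  76.3] a 4.0 z98 44.8 medz 24.2
dockstop 91 c [630.  -13.1] s [57.8 11.6] a 89.9 z98 44.8 medz 44.4
cab 4724 c [592.3 267.7] s [188.9 242.8] a 2.8 z98 93.4 medz 88.2
latchhousing 1018 c [482.8 262.2] s [122.6 111.9] a 88.5 z98 135.4 medz 82.7
knob 148 c [460.  261.8] s [64.3 14.5] a 85.3 z98 135.7 medz 133.6
```

View pics/crop1.png

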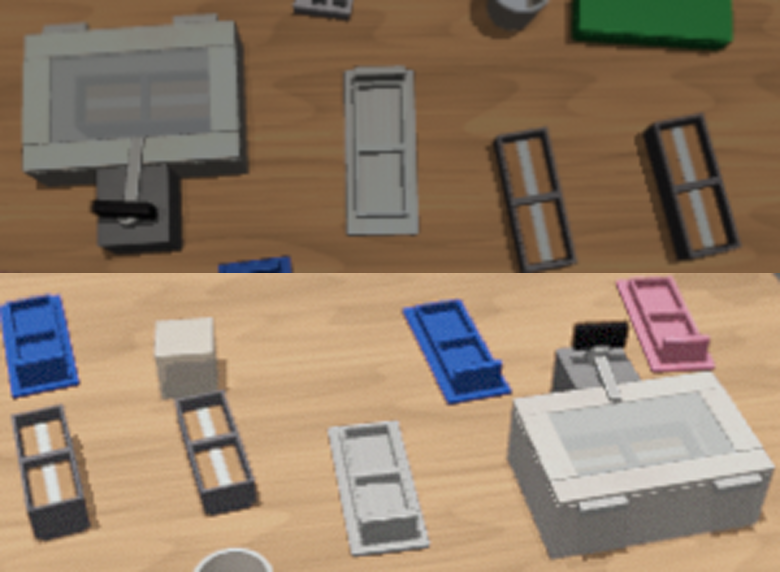

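The crop confirms:
- Grey dock at (321,192), with its end stop at the far end (world +x).
- Crate at (380,212), 40 mm high: the shallow one.
- Crate at (440,207), 52 mm high: the middle one.
- Knob bar along world y, at about 0.13 rad.

Now I'll refine the poses.

```bash
cat >> h.py <<'E'
def rimfit(A,c,R,z,tol=.004,zc=None):
    """min-area rect of points within R of c (m) at height z+-tol"""
    A=A.reshape(-1,3); m=(np.hypot(A[:,0]-c[0],A[:,1]-c[1])<R)&(abs(A[:,2]-z)<tol); B=A[m]
    if len(B)<10: return None
    q=(B[:,:2]*1000).astype(np.float32); (cc,s,a)=cv2.minAreaRect(q)
    if s[0]<s[1]: a-=90; s=s[::-1]
    a=(a+90)%180-90
    return len(B),np.round(cc,1),np.round(s,1),round(a,2),round(np.median(B[:,2])*1000,1)
E
python3 - <<'E'
from h import *
for n in("top","scene"):
    d=np.load(n+"0.npz"); P=cloud(cams.camera_info(n),d["D"])
    for nm,c,R,z,t in(("low",(.475,-.187),.1,.040,.004),("mid",(.485,-.370),.1,.052,.004),("dockrim",(.545,-.011),.1,.024,.004),("stop",(.63,-.012),.06,.046,.006),("plate",(.545,-.011),.12,.008,.003),("knob",(.46,.262),.05,.135,.005),("lid",(.592,.268),.17,.088,.003),("housing",(.47,.262),.06,.082,.003)):
        print(n,nm,rimfit(P,c,R,z,t))
E
```

```text
top low (252, array([ 475.3, -187.4]), array([160.6,  58.4]), 8.86, np.float64(39.8))
top mid (289, array([ 484.6, -370.3]), array([161.8,  63.7]), 9.46, np.float64(51.4))
top dockrim (242, array([545.3, -14. ]), array([163.5,  57.8]), -1.45, np.float64(23.9))
top stop (72, array([630.1, -13.1]), array([57.9, 11.4]), -89.55, np.float64(45.1))
top plate (1183, array([544.4, -17.4]), array([219.5, 187. ]), -29.8, np.float64(7.7))
top knob (124, array([459.9, 262. ]), array([64.3, 14.1]), 88.18, np.float64(134.0))
top lid (3654, array([559.5, 265.6]), array([249.5, 243.6]), 3.41, np.float64(88.2))
top housing (519, array([472.2, 261.8]), array([88.2, 79.5]), 2.09, np.float64(81.5))
scene low (233, array([ 476.8, -189.4]), array([165.3,  57.8]), 8.49, np.float64(39.4))
scene mid (244, array([ 487.5, -372.1]), array([167.4,  58.8]), 10.16, np.float64(51.4))
scene dockrim (231, array([551.1, -15.5]), array([176.1,  60.5]), -0.36, np.float64(23.8))
scene stop (90, array([632.8, -16.4]), array([59.9, 13.1]), 89.41, np.float64(45.5))
scene plate (816, array([547.9, -24.3]), array([214.5, 154.2]), 15.54, np.float64(8.2))
scene knob (85, array([462.9, 259.2]), array([62. , 17.1]), -88.58, np.float64(134.5))
scene lid (2933, array([570.6, 264.2]), array([243.1, 226.7]), -87.44, np.float64(88.3))
scene housing (267, array([468.2, 259.1]), array([81.2, 81. ]), 3.3, np.float64(82.2))
```

Request:
play_rows:
  commands: "1 -1 0.5 0 0 -1;1 -1 0.5 0 0 -1;1 -1 0 0 0 -1;1 -1 0 0 0 -1;1 -1 0 0 0 -1;1 -1 0 0 0 -1;1 -1 0 0 0 -1;1 -1 0 0 0 -1;0.8 -1 0 0 0 -0.9;0 -1 0 0 0 0;0 -1 0 0 0 0;0 0 0 0 0 0"
  grip: 60

```text
time_s: 1.3
tcp_pos: [0.4587, 0.2605, 0.2129]
ee_rot: [[-0.085, -0.996, -0.001], [-0.996, 0.085, -0.001], [0.001, 0.001, -1.0]]
wrist_force: [0.3, 0.7, -0.4]
gripper_width: 0.689
gripper_force: 0.0
```

Request:
play_rows:
  commands: "0.05 0 -0.9 0 0 0;0 0 -0.9 0 0 0;0 0 -0.9 0 0 0;0 0 -0.9 0 0 0;0 0 0 0 0 0"
  grip: 50

```text
time_s: 1.8
tcp_pos: [0.4582, 0.262, 0.1013]
ee_rot: [[-0.082, -0.997, -0.007], [-0.997, 0.082, -0.006], [0.006, 0.006, -1.0]]
wrist_force: [-0.6, -0.4, -0.3]
gripper_width: 0.576
gripper_force: 0.0
```

Request:
play_rows:
  commands: "0 0 0 0 0 0;0 0 0 0 0 0;0 0 0 0 0 0;0 0 0 0 0 0;0 0 0 0 0 0;0 0 0 0 0 0"
  grip: 10

```text
time_s: 2.4
tcp_pos: [0.4609, 0.2638, 0.1055]
ee_rot: [[-0.082, -0.997, 0.0], [-0.997, 0.082, 0.001], [-0.001, -0.0, -1.0]]
wrist_force: [-0.3, -0.6, -0.2]
gripper_width: 0.149
gripper_force: 0.0
```

Request:
play_rows:
  commands: "0 0 0 0 0 0;0 0 0 0 0 0"

```text
time_s: 2.6
tcp_pos: [0.4608, 0.2637, 0.1052]
ee_rot: [[-0.082, -0.997, 0.0], [-0.997, 0.082, 0.0], [-0.0, -0.0, -1.0]]
wrist_force: [-0.2, 0.2, 0.0]
gripper_width: 0.12
gripper_force: 0.0
```

```bash
python3 - <<'E'
from h import *
o=[]
for n,(u0,u1,v0,v1) in(("top",(160,300,130,250)),("scene",(340,480,120,240))):
    p,D=cams.capture(n); o.append(cv2.resize(p[v0:v1,u0:u1],(390*1,334),interpolation=cv2.INTER_CUBIC))
cv2.imwrite("pics/c2.png",np.hstack(o)); print(r.sense()["joints"],r.sense()["gripper_width"])
E
```

```text
[ 4.72983075e+01  1.71091148e+01 -1.91601950e+01  1.39995884e-03
 -5.37382572e+01 -5.19975490e+01] 0.11863646766202428
```

View pics/c2.png

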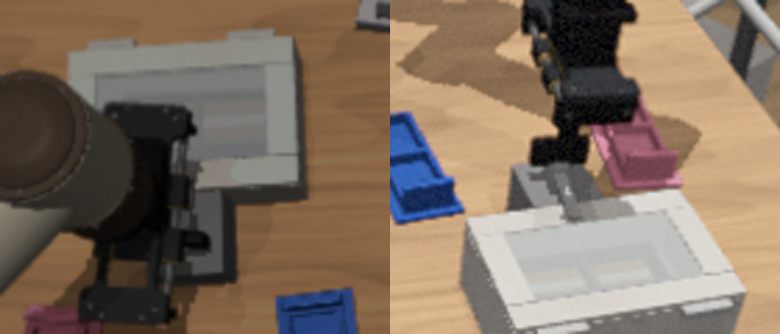

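```bash
python3 - <<'E'
from h import *
for n in("top","scene"):
    p,D=cams.capture(n); P=cloud(cams.camera_info(n),D).reshape(-1,3)*1000
    d=np.load(n+"0.npz"); P0=cloud(cams.camera_info(n),d["D"]).reshape(-1,3)*1000
    m=(abs(P[:,0]-462)<50)&(abs(P[:,1]-262)<50)&(P[:,2]>95)&(P[:,2]<175)
    B=P[m]; print(n,len(B))
    for z in range(95,175,8):
        b=B[(B[:,2]>=z)&(B[:,2]<z+8)]
        if len(b): print(z,len(b),"x",np.round(np.percentile(b[:,0],[3,50,97])),"y",np.round(np.percentile(b[:,1],[3,50,97])))
E
```

```text
top 91
95 29 x [450. 484. 508.] y [249. 255. 262.]
103 8 x [451. 452. 469.] y [230. 237. 257.]
111 6 x [453. 457. 463.] y [230. 231. 252.]
119 7 x [451. 452. 453.] y [231. 237. 245.]
127 25 x [453. 458. 464.] y [230. 240. 247.]
135 11 x [453. 460. 463.] y [234. 237. 247.]
143 1 x [466. 466. 466.] y [261. 261. 261.]
151 1 x [466. 466. 466.] y [263. 263. 263.]
159 1 x [466. 466. 466.] y [257. 257. 257.]
167 2 x [466. 466. 467.] y [255. 257. 259.]
scene 326
95 46 x [465. 483. 511.] y [247. 256. 267.]
103 44 x [463. 469. 475.] y [228. 255. 285.]
111 52 x [463. 468. 474.] y [228. 258. 288.]
119 49 x [461. 468. 472.] y [229. 256. 288.]
127 59 x [456. 467. 472.] y [228. 258. 289.]
135 26 x [456. 466. 471.] y [230. 251. 288.]
143 14 x [454. 474. 476.] y [251. 257. 268.]
151 25 x [449. 474. 480.] y [250. 256. 270.]
159 7 x [450. 476. 480.] y [250. 256. 267.]
167 4 x [451. 454. 458.] y [252. 252. 254.]
```

Request:
play_rows:
  commands: "0 0 0 0 0 0;0 0 0 0 0 0;0 0 0 0 0 0"
  grip: 0

```text
time_s: 3.1
tcp_pos: [0.4608, 0.2637, 0.1051]
ee_rot: [[-0.082, -0.997, -0.0], [-0.997, 0.082, -0.0], [0.0, 0.0, -1.0]]
wrist_force: [0.3, -0.1, -0.1]
gripper_width: 0.012
gripper_force: 0.0
```

```bash
python3 - <<'E'
from h import *
n="scene"
p,D=cams.capture(n); P=cloud(cams.camera_info(n),D)*1000
d=np.load(n+"0.npz"); P0=cloud(cams.camera_info(n),d["D"])*1000
ch=(abs(D-d["D"])>.003)
for v in range(140,190,2):
    us=[u for u in range(385,425) if ch[v,u] and P[v,u,2]<260]
    if us: 
        q=P[v,us]; print(v,us[0],us[-1],"z",np.round(np.percentile(q[:,2],[5,50,95])),"x",np.round(np.percentile(q[:,0],[5,50,95])),"y",np.round(np.percentile(q[:,1],[5,95])))
cv2.imwrite("pics/c3.png",cv2.resize(p[125:205,360:440],(600,600),interpolation=cv2.INTER_CUBIC))
E
```

```text
140 385 402 z [ -1. 234. 256.] x [105. 453. 488.] y [226. 350.]
142 386 424 z [ -2. 237. 257.] x [119. 468. 499.] y [224. 475.]
144 385 423 z [  1. 257. 259.] x [135. 510. 518.] y [224. 346.]
146 386 423 z [ -0. 257. 259.] x [147. 520. 527.] y [224. 338.]
148 385 424 z [  1. 257. 259.] x [160. 529. 536.] y [223. 328.]
150 385 424 z [  0. 257. 259.] x [172. 538. 546.] y [222. 324.]
152 386 424 z [ -1. 257. 259.] x [185. 547. 554.] y [219. 328.]
154 385 424 z [  2. 255. 258.] x [198. 555. 559.] y [218. 337.]
156 388 424 z [  1. 248. 251.] x [214. 555. 558.] y [218. 332.]
158 387 424 z [ -1. 241. 244.] x [219. 553. 557.] y [219. 338.]
160 386 424 z [ -1. 229. 233.] x [230. 547. 551.] y [220. 326.]
162 386 424 z [ -1. 223. 225.] x [243. 547. 551.] y [222. 322.]
164 385 423 z [  0. 216. 220.] x [255. 547. 552.] y [221. 324.]
166 385 423 z [ -2.  20. 155.] x [268. 311. 474.] y [252. 402.]
168 387 424 z [ -1.  10. 147.] x [281. 309. 473.] y [255. 409.]
170 387 424 z [ -3.  10. 134.] x [285. 322. 465.] y [238. 404.]
172 385 423 z [ -2.  10. 131.] x [298. 331. 472.] y [230. 393.]
174 387 424 z [  2. 119. 124.] x [313. 465. 469.] y [235. 383.]
176 387 424 z [ -1.  10. 117.] x [323. 354. 470.] y [235. 381.]
178 385 422 z [  0.  83. 110.] x [343. 433. 474.] y [234. 375.]
180 392 424 z [ -0.  25. 102.] x [356. 393. 473.] y [248. 378.]
182 390 424 z [-2. 81. 88.] x [366. 454. 465.] y [242. 379.]
184 387 424 z [-1. 46. 88.] x [377. 429. 479.] y [229. 376.]
186 385 424 z [ 2. 81. 98.] x [393. 474. 496.] y [222. 370.]
188 387 424 z [-0. 81. 95.] x [402. 479. 501.] y [220. 375.]
```

View pics/c3.png

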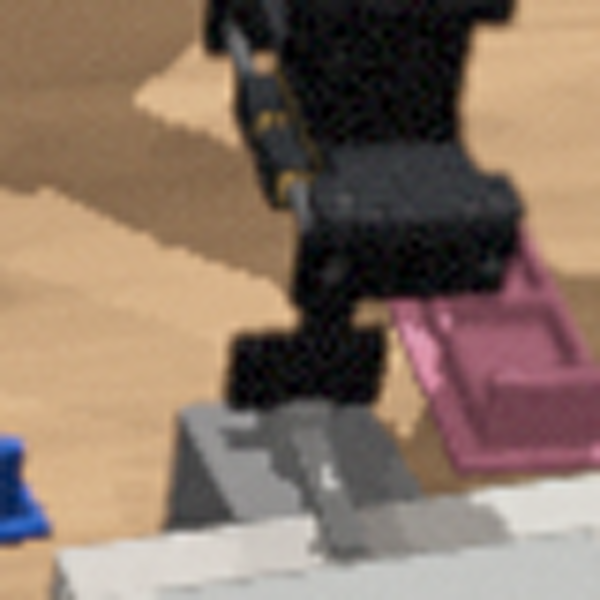

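```bash
python3 - <<'E'
from h import *
d=np.load("scene0.npz"); P=cloud(cams.camera_info("scene"),d["D"]).reshape(-1,3)*1000
m=(np.hypot(P[:,0]-195,P[:,1]-593)<110)&(P[:,2]>60)
B=P[m]
for z in range(120,330,10):
    b=B[(B[:,2]>=z)&(B[:,2]<z+10)]
    if len(b)>0: print(z,len(b),"x",np.round(np.percentile(b[:,0],[3,50,97])),"y",np.round(np.percentile(b[:,1],[3,50,97])))
E
```

```text
220 19 x [176. 193. 227.] y [538. 545. 637.]
230 24 x [181. 204. 224.] y [539. 629. 637.]
240 23 x [186. 210. 228.] y [538. 630. 638.]
250 26 x [185. 204. 224.] y [536. 633. 640.]
260 34 x [184. 206. 226.] y [534. 630. 640.]
270 26 x [183. 205. 228.] y [532. 634. 644.]
280 13 x [190. 222. 230.] y [535. 637. 642.]
290 53 x [145. 215. 258.] y [497. 533. 660.]
300 160 x [189. 226. 258.] y [501. 594. 659.]
310 156 x [185. 217. 258.] y [498. 578. 660.]
320 159 x [161. 212. 258.] y [495. 565. 661.]
```

Measured against the depth, the fingertips sit about 38 mm higher than the reported TCP (initial tips at z≈220 against a reported 182). I'll back off and calibrate this properly before reaching again.

Request:
play_rows:
  commands: "0 0 1 0 0 0;0 0 1 0 0 0;0 0 0.2 0 0 0;0 0 0 0 0 0;0 0 0 0 0 0"
  grip: 50

```text
time_s: 3.65
tcp_pos: [0.4601, 0.2633, 0.1702]
ee_rot: [[-0.082, -0.997, -0.002], [-0.997, 0.082, -0.001], [0.001, 0.002, -1.0]]
wrist_force: [-0.1, -0.5, 0.3]
gripper_width: 0.375
gripper_force: 0.0
```

```bash
python3 - <<'E'
from h import *
s=r.sense(); t=s["tcp_pos"]*1000; print(t,s["gripper_width"]*87)
for n in("scene","top"):
    p,D=cams.capture(n); P=cloud(cams.camera_info(n),D).reshape(-1,3)*1000
    B=P[(abs(P[:,0]-t[0])<75)&(abs(P[:,1]-t[1])<30)&(P[:,2]>t[2]-20)&(P[:,2]<t[2]+110)]
    for z in range(int(t[2])-20,int(t[2])+110,5):
        b=B[(B[:,2]>=z)&(B[:,2]<z+5)]
        if len(b): print(n,z,len(b),"x",np.round(np.percentile(b[:,0],[0,20,50,80,100])),"y",np.round(np.percentile(b[:,1],[0,50,100])))
E
```

```text
[460.05717067 263.26025268 170.15701627] 32.59552094110748
scene 210 12 x [442. 443. 484. 488. 489.] y [252. 258. 269.]
scene 215 17 x [439. 453. 485. 487. 490.] y [248. 257. 268.]
scene 220 20 x [440. 443. 485. 487. 489.] y [249. 255. 268.]
scene 225 18 x [438. 443. 485. 486. 489.] y [251. 257. 270.]
scene 230 14 x [436. 446. 486. 489. 490.] y [251. 259. 270.]
scene 235 14 x [442. 447. 487. 488. 491.] y [248. 256. 268.]
scene 270 1 x [437. 437. 437. 437. 437.] y [252. 252. 252.]
scene 275 3 x [438. 438. 439. 441. 443.] y [251. 252. 254.]
top 210 2 x [483. 483. 484. 485. 486.] y [251. 251. 251.]
top 215 1 x [479. 479. 479. 479. 479.] y [264. 264. 264.]
top 220 1 x [479. 479. 479. 479. 479.] y [261. 261. 261.]
top 230 2 x [478. 479. 479. 479. 479.] y [257. 259. 261.]
top 235 1 x [482. 482. 482. 482. 482.] y [253. 253. 253.]
top 240 1 x [479. 479. 479. 479. 479.] y [254. 254. 254.]
top 245 6 x [478. 481. 483. 485. 488.] y [251. 253. 256.]
top 250 3 x [484. 485. 486. 488. 489.] y [250. 252. 252.]
top 255 1 x [488. 488. 488. 488. 488.] y [251. 251. 251.]
```

Tips are at ~209 against a reported 170, so the true tip z is the reported value +39 mm, with negligible lateral offset. I'll use that from here.

Request:
play_rows:
  commands: "0.03 0 0 0 0 0;0 0 -0.85 0 0 0;0 0 -0.85 0 0 0;0 0 -0.85 0 0 0;0 0 -0.85 0 0 0;0 0 0 0 0 0;0 0 0 0 0 0"
  grip: 50

```text
time_s: 4.45
tcp_pos: [0.4619, 0.2636, 0.069]
ee_rot: [[-0.082, -0.997, -0.0], [-0.997, 0.082, -0.001], [0.001, 0.0, -1.0]]
wrist_force: [0.5, -0.2, -0.4]
gripper_width: 0.576
gripper_force: 0.0
```

Request:
play_rows:
  commands: "0 0 0 0 0 0;0 0 0 0 0 0;0 0 0 0 0 0;0 0 0 0 0 0;0 0 0 0 0 0;0 0 0 0 0 0"
  grip: 0

```text
time_s: 5.05
tcp_pos: [0.46, 0.2637, 0.0694]
ee_rot: [[-0.083, -0.997, -0.003], [-0.997, 0.083, -0.0], [0.0, 0.003, -1.0]]
wrist_force: [-6.3, 1.2, 4.3]
gripper_width: 0.159
gripper_force: 30.0
```

Request:
play_rows:
  commands: "-0.06 -0.05 0 0 0 0;0 0 0 0 0 -0.7;0 0 0 0 0 -0.9;0 0 0 0 0 -0.9;0 0 0 0 0 -0.9;0 0 0 0 0 -0.9;0 0 0 0 0 -0.9;0 0 0 0 0 -0.9;0 0 0 0 0 -0.9;0 0 0 0 0 -0.9;0 0 0 0 0 -0.7;0 0 0 0 0 0"

```text
time_s: 6.25
tcp_pos: [0.4618, 0.2623, 0.0694]
ee_rot: [[-0.981, -0.196, 0.003], [-0.196, 0.981, 0.001], [-0.003, -0.0, -1.0]]
wrist_force: [6.0, -1.9, -3.0]
gripper_width: 0.156
gripper_force: 30.0
```

Request:
play_rows:
  commands: "0 0 0 0 0 0;0 0 0 0 0 0;0 0 1 0 0 0;0 0 1 0 0 0;0 0 1 0 0 0;-0.8 -1 1 0 0 1;-0.8 -1 1 0 0 1;-0.8 -1 0.5 0 0 1;0 -1 0 0 0 1;0 -1 0 0 0 1;0 -1 0 0 0 1;0 0 0 0 0 1;0 0 0 0 0 1;0 0 0 0 0 1;0 0 0 0 0 0.5;0 0 0 0 0 0"
  grip: 86

```text
time_s: 7.85
tcp_pos: [0.3875, 0.0821, 0.2341]
ee_rot: [[0.053, -0.999, -0.0], [-0.999, -0.053, 0.0], [-0.0, 0.0, -1.0]]
wrist_force: [0.0, 0.7, -0.0]
gripper_width: 0.991
gripper_force: 0.0
```

```bash
python3 - <<'E'
from h import *
o=[]
for n in("top","scene"):
    p,D=cams.capture(n); np.savez(n+"1.npz",p=p,D=D)
    P=cloud(cams.camera_info(n),D)
    for z,t in((.070,.004),(.054,.004)): print(n,z,rimfit(P,(.592,.268),.09,z,t))
    u0,u1,v0,v1=dict(top=(140,290,110,240),scene=(340,490,120,250))[n]
    o.append(cv2.resize(p[v0:v1,u0:u1],(390,338),interpolation=cv2.INTER_CUBIC))
    B=P.reshape(-1,3)*1000; B=B[(abs(B[:,0]-592)<72)&(abs(B[:,1]-266)<112)]
    print(np.histogram(B[:,2],bins=np.arange(0,120,8)))
cv2.imwrite("pics/c4.png",np.hstack(o))
E
```

```text
top 0.07 (254, array([613.3, 277.5]), array([165. , 133.4]), -56.83, np.float64(69.6))
top 0.054 (635, array([619.3, 258.8]), array([150.6, 105.6]), -88.46, np.float64(53.9))
(array([770, 174,  15,  26,  33,  63, 569, 158, 254,  38,   2,   0,   0,
         0]), array([  0,   8,  16,  24,  32,  40,  48,  56,  64,  72,  80,  88,  96,
       104, 112]))
scene 0.07 (352, array([598.5, 259.8]), array([160.6, 153.4]), 3.52, np.float64(69.3))
scene 0.054 (617, array([599.2, 257.9]), array([161.3, 149.6]), 2.55, np.float64(54.3))
(array([ 35,  34,  29,  92, 130, 177, 574, 404, 493, 148,  43,   0,   0,
         0]), array([  0,   8,  16,  24,  32,  40,  48,  56,  64,  72,  80,  88,  96,
       104, 112]))
```

View pics/c4.png

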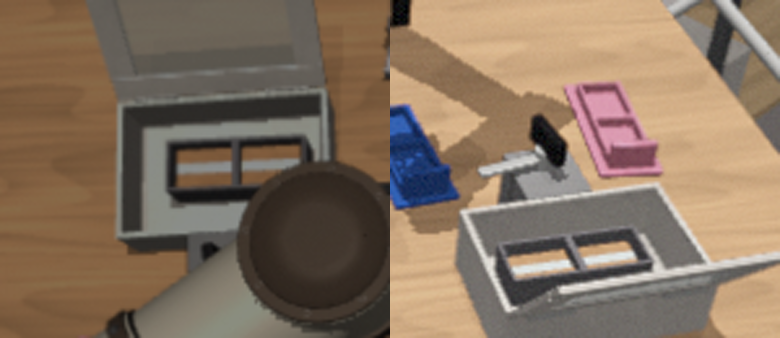

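The lid is open. The crate lies inside at top px ~(232,175), clear of the walls, slightly towards -x/-y. The knob is along x, released.

```bash
python3 - <<'E'
from h import *
for n in("top","scene"):
    d=np.load(n+"1.npz"); p,D=d["p"],d["D"]; P=cloud(cams.camera_info(n),D)
    dark=p.max(2)<90
    print(n,"dark share")
    Q=P[dark]; print("deep",rimfit(Q,(.59,.257),.1,.070,.004))
    B=Q.reshape(-1,3)*1000;B=B[(abs(B[:,2]-69.5)<4)&(np.hypot(B[:,0]-590,B[:,1]-257)<100)]
    # long sides: split by distance from median line, fit
    c=B[:,:2].mean(0); 
    for k in range(170,350,20):
        b=B[abs(B[:,1]-k)<10]
        if len(b)>3: print(k,len(b),np.round([b[:,0].min(),b[:,0].max()],1))
    # cabinet wall top z 80 and dock
    A=P.reshape(-1,3)*1000
    w=A[(abs(A[:,2]-80)<3)&(abs(A[:,0]-592)<100)&(abs(A[:,1]-266)<140)]
    if len(w): print("wall", np.round(np.percentile(w[:,0],[1,99])),np.round(np.percentile(w[:,1],[1,99])))
    # dock: rim sides by slices; lip
    m=A[(abs(A[:,2]-24)<3.5)&(abs(A[:,0]-545)<95)&(abs(A[:,1]+12)<40)]
    for x in range(470,630,20):
        b=m[abs(m[:,0]-x)<10]
        if len(b)>3: print("dock x",x,len(b),np.round(np.percentile(b[:,1],[2,98]),1))
    print("dock rim x ends",np.round(np.sort(m[:,0])[[2,8,-8,-2]],1))
    l=m[abs(m[:,1]+12)<18]; l=l[abs(l[:,0]-545)<25]; print("lip x",len(l),np.round(l[:,0].mean(),1),np.round(np.sort(l[:,0])[[0,-1]],1))
    st=A[(A[:,2]>36)&(A[:,2]<50)&(abs(A[:,0]-630)<25)&(abs(A[:,1]+12)<40)]
    print("stop",len(st),np.round([st[:,0].min(),np.median(st[:,0]),st[:,0].max(),st[:,1].min(),st[:,1].max()],1))
E
```

```text
top dark share
deep (242, array([614.3, 274.2]), array([178.5, 135.1]), -58.08, np.float64(69.6))
170 20 [594.7 626.2]
190 11 [623.3 627.4]
210 11 [624.1 673. ]
230 18 [568.8 672.4]
250 71 [567.1 671.8]
270 23 [566.7 671. ]
290 19 [566.  670.6]
310 25 [513.7 669.8]
330 47 [566.1 624.9]
wall [497. 682.] [148. 389.]
dock x 470 47 [-40.1  16.9]
dock x 490 18 [-41.   16.4]
dock x 510 13 [-41.8  16. ]
dock x 530 19 [-42.5  15.4]
dock x 550 62 [-43.   14.9]
dock x 570 14 [-43.5  14.5]
dock x 590 13 [-41.6  13.9]
dock x 610 24 [-42.2  13.4]
dock rim x ends [463.2 463.9 625.7 626.1]
lip x 31 544.0 [539.7 547.5]
stop 86 [623.8 628.4 635.5 -41.8  15.8]
scene dark share
deep (91, array([565.7, 250.6]), array([157.2, 130.8]), -89.01, np.float64(67.4))
170 9 [574.5 631.7]
190 9 [573.1 631. ]
210 12 [570.9 632. ]
230 16 [500.8 629.8]
250 13 [573.3 631. ]
270 14 [571.  629.5]
290 9 [569.2 629.2]
310 13 [570.4 628.9]
330 8 [569.7 629.9]
wall [493. 692.] [143. 385.]
dock x 470 40 [-44.6  13.6]
dock x 490 14 [-45.   14.3]
dock x 510 12 [-44.5  14.7]
dock x 530 17 [-45.1  14. ]
dock x 550 58 [-45.3  12.4]
dock x 570 13 [-45.4  14.2]
dock x 590 17 [-45.8  13.6]
dock x 610 7 [-45.9  12.3]
dock rim x ends [463.5 465.8 636.9 638.9]
lip x 34 545.2 [539.1 550.2]
stop 114 [626.9 634.4 639.7 -46.1  13.8]
```

```bash
python3 - <<'E'
from h import *
for n in("top","scene"):
    d=np.load(n+"1.npz"); p,D=d["p"],d["D"]; P=cloud(cams.camera_info(n),D)*1000
    B=P[(p.max(2)<90)&(abs(P[...,2]-70)<5)]
    for x0,x1 in((576,590),(590,604),(604,618)):
        b=np.sort(B[(B[:,0]>x0)&(B[:,0]<x1)&(B[:,1]>160)&(B[:,1]<350)][:,1]); print(n,x0,np.round(b,0))
E
```

```text
top 576 [251. 251. 252. 252. 254. 255. 255. 255. 257. 258. 258. 258. 258. 329.
 329. 329. 329. 330. 331. 331. 332. 332.]
top 590 [175. 176. 178. 178. 178. 251. 252. 252. 253. 253. 254. 255. 255. 255.
 258. 258. 258. 259. 330. 330. 330. 330. 332. 332. 332. 333. 333.]
top 604 [175. 176. 176. 176. 176. 178. 178. 178. 178. 179. 252. 253. 253. 253.
 255. 255. 255. 256. 256. 258. 258. 258. 258. 329. 329. 330. 330. 331.
 333. 333. 333. 333. 333.]
scene 576 [234. 249.]
scene 590 [173. 247. 248. 248. 250. 329. 329.]
scene 604 [172. 173. 247. 250. 330.]
```

```bash
python3 - <<'E'
from h import *
for n in("top",):
    d=np.load(n+"1.npz"); p,D=d["p"],d["D"]; P=cloud(cams.camera_info(n),D)*1000
    for z in range(80,200,10):
        b=P[(abs(P[...,2]-z)<5)&(P[...,0]>640)&(P[...,0]<800)&(abs(P[...,1]-250)<120)]
        if len(b): print(z,len(b),np.round(np.percentile(b[:,0],[2,50,98])))
E
```

```text
80 302 [650. 674. 683.]
90 266 [674. 683. 691.]
100 299 [682. 691. 701.]
110 293 [690. 699. 707.]
120 281 [698. 707. 715.]
130 290 [706. 714. 722.]
140 290 [714. 721. 729.]
150 298 [721. 728. 735.]
160 315 [729. 736. 743.]
170 321 [736. 743. 750.]
180 297 [744. 751. 756.]
190 306 [750. 757. 764.]
```

Request:
play_rows:
  commands: "1 1 0 0 0 -0.23;1 1 0 0 0 0;1 1 0 0 0 0;1 1 0 0 0 0;1 1 0 0 0 0;1 0.75 0 0 0 0;0.95 0 0 0 0 0;0 0 0 0 0 0;0 0 0 0 0 0"
  grip: 86

```text
time_s: 8.85
tcp_pos: [0.5962, 0.2545, 0.233]
ee_rot: [[0.017, -1.0, -0.002], [-1.0, -0.017, -0.001], [0.001, 0.002, -1.0]]
wrist_force: [-0.8, -0.6, -0.7]
gripper_width: 0.985
gripper_force: 0.0
```

Request:
play_rows:
  commands: "0 0 -1 0 0 0;0 0 -1 0 0 0;0 0 -1 0 0 0;0 0 -1 0 0 0;0 0 -1 0 0 0;0 0 -1 0 0 0;0 0 -0.8 0 0 0;0 0 -0.8 0 0 0;0 0 0 0 0 0;0 0 0 0 0 0"

```text
time_s: 9.85
tcp_pos: [0.5962, 0.2547, 0.0072]
ee_rot: [[0.019, -1.0, 0.001], [-1.0, -0.019, -0.0], [0.0, -0.001, -1.0]]
wrist_force: [0.8, -0.3, 0.2]
gripper_width: 0.985
gripper_force: 0.0
```

Request:
play_rows:
  commands: "0 0 0 0 0 0;0 0 0 0 0 0;0 0 0 0 0 0;0 0 0 0 0 0;0 0 0 0 0 0"
  grip: 40

```text
time_s: 10.35
tcp_pos: [0.5966, 0.2548, 0.0068]
ee_rot: [[0.019, -1.0, 0.001], [-1.0, -0.019, 0.0], [-0.0, -0.001, -1.0]]
wrist_force: [-1.1, -0.2, 2.8]
gripper_width: 0.684
gripper_force: 30.0
```

Request:
play_rows:
  commands: "0 0 0.5 0 0 0;0 0 1 0 0 0;0 0 1 0 0 0;0 0 1 0 0 0;0 0 1 0 0 0;0 0 1 0 0 0;-0.3 -0.7 0 0 0 0.7;-0.3 -0.8 0 0 0 0.9;-0.3 -0.8 0 0 0 0.9;-0.3 -0.8 0 0 0 0.9;-0.3 -0.8 0 0 0 0.9;-0.3 -0.8 0 0 0 0.9;-0.3 -0.8 0 0 0 0.9;-0.3 -0.8 0 0 0 0.9;-0.3 -0.8 0 0 0 0.9;-0.3 -0.8 0 0 0 0.9;-0.05 -0.8 0 0 0 0.9;0 0 0 0 0 0.5;0 0 0 0 0 0;0 0 0 0 0 0"

```text
time_s: 12.35
tcp_pos: [0.5045, -0.0062, 0.1707]
ee_rot: [[1.0, -0.024, -0.001], [-0.024, -1.0, 0.0], [-0.001, -0.0, -1.0]]
wrist_force: [0.3, -0.6, -2.7]
gripper_width: 0.685
gripper_force: 30.0
```

```bash
cat > hand.py <<'E'
from h import *
import sys
zr=float(sys.argv[1]); t=r.sense()["tcp_pos"]*1000
for n in("top","scene"):
    p,D=cams.capture(n); P=cloud(cams.camera_info(n),D)*1000
    c=P[(p.max(2)<100)&(abs(P[...,0]-t[0])<100)&(abs(P[...,1]-t[1])<45)]
    for z in range(int(zr)-66,int(zr)+14,8):
        b=c[(c[:,2]>=z)&(c[:,2]<z+8)]
        if len(b)>5: print(n,z,len(b),"x",np.round(np.percentile(b[:,0],[1,99]),1),"y",np.round(np.percentile(b[:,1],[2,98]),1))
E
python3 hand.py 234
```

```text
top 176 68 x [433.8 510. ] y [-31.7  19.8]
top 184 29 x [424.3 482.4] y [-32.4  23.8]
top 192 7 x [428.7 504.1] y [-32.6 -21.2]
top 200 27 x [424.3 435. ] y [-33.1  23.8]
top 208 39 x [428.4 501.3] y [-26.9  12.9]
top 216 172 x [424.7 500.6] y [-27.6  16.6]
top 224 24 x [425.1 491.3] y [-33.8  24.7]
top 232 124 x [424.4 497.4] y [-35.   24.7]
scene 168 21 x [581.5 588.2] y [-27.9   5.8]
scene 176 45 x [582.8 589.8] y [-35.2  14.2]
scene 184 55 x [582.6 589. ] y [-37.6  16.3]
scene 192 55 x [515.1 589.2] y [-39.9  16.4]
scene 200 66 x [460.8 589.2] y [-39.9  18.2]
scene 208 88 x [452.2 589.2] y [-42.3  21.3]
scene 216 112 x [431.  589.1] y [-42.3  28.6]
scene 224 171 x [427.2 589.6] y [-42.  26.]
scene 232 118 x [429.7 588.6] y [-46.3  26.5]
scene 240 21 x [511.5 518.4] y [-47.   30.6]
```

Request:
play_rows:
  commands: "0 -0.23 0 0 0 0;0 0 -1 0 0 0;0 0 -1 0 0 0;0 0 -1 0 0 0;0 0 -1 0 0 0;0 0 -0.5 0 0 0;0 0 0 0 0 0;0 0 0 0 0 0"

```text
time_s: 13.25
tcp_pos: [0.5056, -0.0132, 0.0366]
ee_rot: [[1.0, -0.022, 0.001], [-0.022, -1.0, -0.0], [0.001, 0.0, -1.0]]
wrist_force: [0.4, 0.1, -1.9]
gripper_width: 0.689
gripper_force: 30.0
```

Request:
play_rows:
  commands: "0 0 -0.1 0 0 0;0 0 -0.1 0 0 0;0 0 -0.1 0 0 0;0 0 -0.1 0 0 0;0 0 0 0 0 0"

```text
time_s: 13.75
tcp_pos: [0.5045, -0.0133, 0.0238]
ee_rot: [[1.0, -0.022, -0.001], [-0.022, -1.0, -0.0], [-0.001, 0.0, -1.0]]
wrist_force: [-0.3, -0.5, -1.7]
gripper_width: 0.685
gripper_force: 30.0
```

Request:
play_rows:
  commands: "0 0 -0.07 0 0 0;0 0 -0.07 0 0 0;0 0 -0.07 0 0 0;0 0 0 0 0 0"

```text
time_s: 14.15
tcp_pos: [0.505, -0.0132, 0.0187]
ee_rot: [[1.0, -0.022, 0.0], [-0.022, -1.0, -0.0], [0.0, 0.0, -1.0]]
wrist_force: [-1.3, -0.2, 4.3]
gripper_width: 0.687
gripper_force: 30.0
```

Request:
play_rows:
  commands: "0 0 0 0 0 0;0 0 0 0 0 0;0 0 0 0 0 0;0 0 0.3 0 0 0;0 0 1 0 0 0;0 0 1 0 0 0;0 0 1 0 0 0;-0.1 -1 0 0 0 0.2;-0.1 -1 0 0 0 0.2;-0.1 -1 0 0 0 0.2;-0.1 -1 0 0 0 0.2;-0.1 -1 0 0 0 0.2;-0.1 -1 0 0 0 0.27;-0.08 -1 0 0 0 0;0 -1 0 0 0 0;0 -1 0 0 0 0;0 -1 0 0 0 0;0 -1 0 0 0 0;0 -0.9 0 0 0 0;0 0 0 0 0 0"
  grip: 86

```text
time_s: 16.15
tcp_pos: [0.4843, -0.3731, 0.117]
ee_rot: [[0.986, 0.164, 0.0], [0.164, -0.986, -0.001], [0.0, 0.001, -1.0]]
wrist_force: [0.1, -0.1, 0.1]
gripper_width: 0.986
gripper_force: 0.0
```

```bash
python3 - <<'E'
from h import *
o=[]
for n in("top","scene"):
    p,D=cams.capture(n); P=cloud(cams.camera_info(n),D)
    print(n,"deep",rimfit(P,(.505,-.013),.1,.082,.004))
    print(n,"low",rimfit(P[p.max(2)<100],(.475,-.187),.1,.04,.004))
    u0,u1,v0,v1=dict(top=(260,480,110,260),scene=(160,380,130,280))[n]
    o.append(cv2.resize(p[v0:v1,u0:u1],(390,266),interpolation=cv2.INTER_CUBIC))
cv2.imwrite("pics/c5.png",np.hstack(o))
E
```

```text
top deep (291, array([505.1, -14. ]), array([158.7,  59.7]), -1.45, np.float64(81.9))
top low (227, array([ 475.7, -187.3]), array([160.1,  58.2]), 8.65, np.float64(39.6))
scene deep (250, array([507.6, -15.7]), array([166. ,  60.2]), -1.02, np.float64(81.7))
scene low (146, array([ 479.2, -189.2]), array([164. ,  56.9]), 8.35, np.float64(39.1))
```

View pics/c5.png

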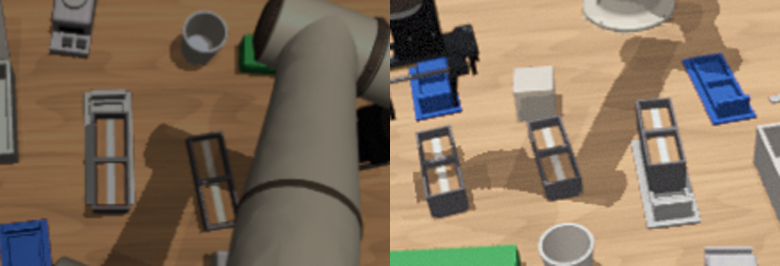

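The picture shows the deep crate flat on the dock, stepped away from the stop, with its rim measured at 81.9 mm (82 expected). Now the middle crate.

Request:
play_rows:
  commands: "0 0.09 -0.9 0 0 0;0 0 -0.9 0 0 0;0 0 -0.9 0 0 0;0 0 -0.9 0 0 0;0 0 -0.7 0 0 0;0 0 0 0 0 0;0 0 0 0 0 0"

```text
time_s: 16.95
tcp_pos: [0.485, -0.367, -0.0115]
ee_rot: [[0.986, 0.169, 0.0], [0.169, -0.986, -0.0], [-0.0, 0.0, -1.0]]
wrist_force: [0.2, -0.1, 0.8]
gripper_width: 0.992
gripper_force: 0.0
```

Request:
play_rows:
  commands: "0 0 0 0 0 0;0 0 0 0 0 0;0 0 0 0 0 0;0 0 0 0 0 0;0 0 0 0 0 0"
  grip: 40

```text
time_s: 17.45
tcp_pos: [0.4852, -0.3682, -0.0112]
ee_rot: [[0.986, 0.168, 0.002], [0.168, -0.986, -0.001], [0.002, 0.002, -1.0]]
wrist_force: [-0.3, -1.8, 2.6]
gripper_width: 0.681
gripper_force: 30.0
```

Request:
play_rows:
  commands: "0 0 0.5 0 0 0;0 0 0.9 0 0 0;0 0 1 0 0 0;0 0 1 0 0 0;0 0 1 0 0 0;0 0 0.6 0 0 0;0.2 0.8 0 0 0 -0.2;0.2 1 0 0 0 -0.2;0.2 1 0 0 0 -0.2;0.2 1 0 0 0 -0.2;0.2 1 0 0 0 -0.2;0.2 1 0 0 0 -0.29;0.2 1 0 0 0 0;0.2 1 0 0 0 0;0.2 1 0 0 0 0;0.2 1 0 0 0 0;0 1 0 0 0 0;0 1 0 0 0 0;0 0 0 0 0 0;0 0 0 0 0 0"

```text
time_s: 19.45
tcp_pos: [0.5434, -0.013, 0.1369]
ee_rot: [[1.0, -0.024, -0.003], [-0.024, -1.0, -0.0], [-0.003, 0.0, -1.0]]
wrist_force: [-0.2, 0.5, -4.2]
gripper_width: 0.687
gripper_force: 30.0
```

```bash
python3 hand.py 202; python3 -c "
from h import *
print(r.sense()['tcp_pos'],r.sense()['ee_rot'][:,0])"
```

```text
top 152 62 x [462.7 536.4] y [-38.3  13.5]
top 160 27 x [462.1 534.7] y [-38.   15.4]
top 168 27 x [462.3 498.5] y [-39.3  15.4]
top 176 101 x [462.1 530.5] y [-38.9   8.8]
top 184 122 x [462.2 539.4] y [-39.2  11.1]
top 192 83 x [462.6 540.2] y [-42.4  16.5]
top 200 68 x [462.5 539. ] y [-45.3  17.1]
top 208 6 x [533.6 551.7] y [-47.6  19.6]
scene 144 20 x [621.2 625.8] y [-35.2   4.3]
scene 152 57 x [565.  626.1] y [-46.8  10.1]
scene 160 51 x [537.6 627.1] y [-47.    9.9]
scene 168 72 x [492.1 628.4] y [-47.1  10.4]
scene 176 87 x [498.7 625.9] y [-52.1  12.8]
scene 184 141 x [465.6 626.3] y [-51.3  18.1]
scene 192 191 x [465.6 626. ] y [-51.   17.9]
scene 200 72 x [501.9 626. ] y [-52.4  22.1]
scene 208 23 x [552.8 559.1] y [-55.   25.1]
[ 0.5436907  -0.01410466  0.13718369] [ 0.99965586 -0.02617131 -0.00179715]
```

Request:
play_rows:
  commands: "0.09 0 -0.9 0 0 0;0 0 -0.9 0 0 0;0 0 -0.3 0 0 0;0 0 -0.1 0 0 0;0 0 -0.1 0 0 0;0 0 -0.05 0 0 0;0 0 0 0 0 0"

```text
time_s: 20.25
tcp_pos: [0.5477, -0.0135, 0.0681]
ee_rot: [[1.0, -0.025, 0.002], [-0.025, -1.0, 0.0], [0.002, -0.0, -1.0]]
wrist_force: [0.7, 0.1, -4.0]
gripper_width: 0.689
gripper_force: 30.0
```

Request:
play_rows:
  commands: "0 0 -0.08 0 0 0;0 0 0 0 0 0"

```text
time_s: 20.45
tcp_pos: [0.5471, -0.0134, 0.0651]
ee_rot: [[1.0, -0.025, 0.0], [-0.025, -1.0, 0.0], [0.0, -0.0, -1.0]]
wrist_force: [-0.4, -0.3, -3.0]
gripper_width: 0.685
gripper_force: 30.0
```

Already below the riding height (70.8), so the keel is inside. A little more.

Request:
play_rows:
  commands: "0 0 -0.04 0 0 0;0 0 -0.04 0 0 0;0 0 0 0 0 0"

```text
time_s: 20.75
tcp_pos: [0.5474, -0.0135, 0.0647]
ee_rot: [[1.0, -0.025, 0.001], [-0.025, -1.0, -0.0], [0.001, 0.0, -1.0]]
wrist_force: [-4.2, 2.0, 7.9]
gripper_width: 0.693
gripper_force: 30.0
```

Request:
play_rows:
  commands: "0 0 0 0 0 0;0 0 0 0 0 0;0 0 0 0 0 0;0 0 0.3 0 0 0;0 0 1 0 0 0;0 0 1 0 0 0;-0.4 -0.8 0 0 0 0.2;-0.4 -1 0 0 0 0.2;-0.4 -1 0 0 0 0.2;-0.4 -1 0 0 0 0.2;-0.4 -1 0 0 0 0.2;-0.4 -1 0 0 0 0.18;0 0 0 0 0 0;0 0 0 0 0 0"
  grip: 86

```text
time_s: 22.15
tcp_pos: [0.4753, -0.1881, 0.1321]
ee_rot: [[0.989, 0.149, 0.001], [0.149, -0.989, -0.0], [0.001, 0.0, -1.0]]
wrist_force: [-1.3, -0.1, 0.2]
gripper_width: 0.988
gripper_force: 0.0
```

```bash
python3 - <<'E'
from h import *
for n in("top","scene"):
    p,D=cams.capture(n); P=cloud(cams.camera_info(n),D)
    print(n,"mid",rimfit(P,(.545,-.014),.1,.128,.005)); print("deep",rimfit(P,(.505,-.013),.1,.082,.004))
    if n=="scene": print(n,"low",rimfit(P[p.max(2)<100],(.475,-.187),.1,.04,.004))
s=r.sense(); print(s["tcp_pos"],s["ee_rot"][:,0])
E
```

```text
top mid (38, array([497.1,  14.6]), array([60.6,  2.7]), -1.46, np.float64(127.5))
deep (17, array([494. ,  13.3]), array([89.5,  3.4]), -3.74, np.float64(83.8))
scene mid (289, array([548. , -15.8]), array([167.7,  60.6]), -0.94, np.float64(127.4))
deep (27, array([505.4, -45.3]), array([162.8,   3.6]), -2.1, np.float64(82.1))
scene low (116, array([ 479.2, -189.2]), array([161.1,  57.6]), 8.49, np.float64(38.9))
[ 0.47567904 -0.18713895  0.13189537] [9.88456730e-01 1.51501706e-01 7.24957921e-04]
```

Request:
play_rows:
  commands: "0 0 -0.9 0 0 0;0 0 -1 0 0 0;0 0 -1 0 0 0;0 0 -1 0 0 0;0 0 -0.8 0 0 0;0 0 -0.5 0 0 0;0 0 0 0 0 0;0 0 0 0 0 0"

```text
time_s: 23.05
tcp_pos: [0.476, -0.1869, -0.0242]
ee_rot: [[0.988, 0.153, 0.0], [0.153, -0.988, -0.0], [0.0, 0.0, -1.0]]
wrist_force: [-0.8, -0.5, 0.0]
gripper_width: 0.991
gripper_force: 0.0
```

Request:
play_rows:
  commands: "0 0 0 0 0 0;0 0 0 0 0 0;0 0 0 0 0 0;0 0 0 0 0 0;0 0 0 0 0 0"
  grip: 40

```text
time_s: 23.55
tcp_pos: [0.4754, -0.1876, -0.024]
ee_rot: [[0.989, 0.151, 0.001], [0.151, -0.989, -0.0], [0.001, 0.0, -1.0]]
wrist_force: [0.1, 0.9, 2.8]
gripper_width: 0.685
gripper_force: 30.0
```

Request:
play_rows:
  commands: "0 0 0.5 0 0 0;0 0 0.9 0 0 0;0 0 1 0 0 0;0 0 1 0 0 0;0 0 1 0 0 0;0 0 1 0 0 0;0 0 0.6 0 0 0;0.17 0.8 0 0 0 -0.2;0.17 1 0 0 0 -0.2;0.17 1 0 0 0 -0.2;0.17 1 0 0 0 -0.2;0.17 1 0 0 0 -0.2;0.17 1 0 0 0 -0.18;0 0 0 0 0 0;0 0 0 0 0 0"

```text
time_s: 25.05
tcp_pos: [0.5049, -0.013, 0.1548]
ee_rot: [[1.0, -0.024, -0.002], [-0.024, -1.0, -0.0], [-0.002, 0.0, -1.0]]
wrist_force: [-0.6, -0.8, -2.3]
gripper_width: 0.688
gripper_force: 30.0
```

```bash
python3 hand.py 219; python3 -c "
from h import *
print(r.sense()['tcp_pos'],r.sense()['ee_rot'][:,0])"
```

```text
top 177 14 x [424.7 426. ] y [-31.6   9.4]
top 185 69 x [424.6 503.9] y [-37.9  12.3]
top 193 51 x [424.6 500.9] y [-38.2  12.7]
top 201 196 x [425.  501.6] y [-38.7   9.2]
top 209 31 x [424.7 498.1] y [-44.9  19.3]
top 217 103 x [424.5 498.4] y [-43.9  17.3]
scene 177 32 x [583.2 588.7] y [-38.9   2. ]
scene 185 60 x [457.5 588.8] y [-47.5  10.2]
scene 193 79 x [448.9 588.4] y [-50.4  19. ]
scene 201 104 x [452.8 588.7] y [-50.5  18.9]
scene 209 174 x [427.4 589. ] y [-49.3  18.7]
scene 217 116 x [430.4 588.2] y [-52.1  20.6]
scene 225 20 x [513.1 520.1] y [-55.6  23.9]
[ 0.50503116 -0.01403396  0.1550202 ] [ 0.99966401 -0.02587758 -0.00149208]
```

Request:
play_rows:
  commands: "0.02 0 -0.7 0 0 0;0 0 -0.6 0 0 0;0 0 -0.3 0 0 0;0 0 -0.1 0 0 0;0 0 -0.05 0 0 0;0 0 0 0 0 0;0 0 0 0 0 0"

```text
time_s: 25.85
tcp_pos: [0.5069, -0.0135, 0.1038]
ee_rot: [[1.0, -0.025, 0.002], [-0.025, -1.0, 0.0], [0.002, -0.0, -1.0]]
wrist_force: [0.5, -0.8, -2.4]
gripper_width: 0.686
gripper_force: 30.0
```

Request:
play_rows:
  commands: "0 0 -0.07 0 0 0;0 0 -0.05 0 0 0;0 0 0 0 0 0"

```text
time_s: 26.15
tcp_pos: [0.5062, -0.0135, 0.0993]
ee_rot: [[1.0, -0.025, -0.0], [-0.025, -1.0, -0.0], [-0.0, 0.0, -1.0]]
wrist_force: [0.3, 0.3, -2.3]
gripper_width: 0.688
gripper_force: 30.0
```

Request:
play_rows:
  commands: "0 0 -0.04 0 0 0;0 0 -0.03 0 0 0;0 0 0 0 0 0"

```text
time_s: 26.45
tcp_pos: [0.5065, -0.0135, 0.098]
ee_rot: [[1.0, -0.025, 0.001], [-0.025, -1.0, -0.0], [0.001, 0.0, -1.0]]
wrist_force: [-2.0, 0.5, 4.0]
gripper_width: 0.685
gripper_force: 30.0
```

Seated. Release, lift and move away, then check.

Request:
play_rows:
  commands: "0 0 0 0 0 0;0 0 0 0 0 0;0 0 0 0 0 0;0 0 0.3 0 0 0;0 0 1 0 0 0;0 0 1 0 0 0;0 0 1 0 0 0;0 -1 0 0 0 0;0 -1 0 0 0 0;0 -1 0 0 0 0;0 -1 0 0 0 0;0 -1 0 0 0 0;0 -1 0 0 0 0;0 -1 0 0 0 0;0 -1 0 0 0 0;0 0 0 0 0 0;0 0 0 0 0 0"
  grip: 86

```text
time_s: 28.15
tcp_pos: [0.5062, -0.2539, 0.1965]
ee_rot: [[1.0, -0.027, 0.0], [-0.027, -1.0, 0.0], [0.0, -0.0, -1.0]]
wrist_force: [-0.2, 0.2, 0.5]
gripper_width: 0.99
gripper_force: 0.0
```

```bash
python3 - <<'E'
from h import *
o=[]
for n in("top","scene"):
    p,D=cams.capture(n); P=cloud(cams.camera_info(n),D)
    print(n,"low",rimfit(P,(.505,-.014),.1,.162,.005)); print("mid",rimfit(P,(.545,-.014),.1,.128,.005))
    o.append(p)
cv2.imwrite("pics/fin.png",np.vstack([cv2.resize(o[0],(480,300)),cv2.resize(o[1],(480,300))]))
s=r.sense(); print(s["tcp_pos"],s["time_s"])
E
```

```text
top low (330, array([506.5, -13.8]), array([160.4,  59. ]), -1.47, np.float64(161.7))
mid (132, array([538.1, -12.7]), array([177.1,  56.1]), -1.75, np.float64(129.9))
scene low (286, array([508.8, -15.8]), array([164.4,  60.5]), -1.57, np.float64(161.5))
mid (157, array([546.2, -16.2]), array([169.9,  61.6]), -1.3, np.float64(127.9))
[ 0.50637249 -0.2529271   0.19663839] 28.25
```

View pics/fin.png

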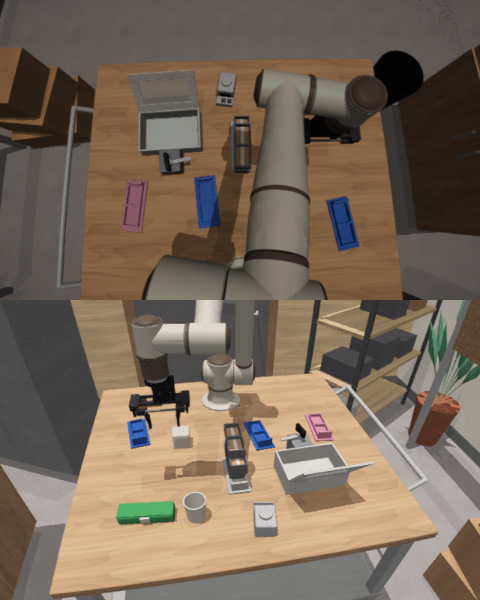

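The stack at scene px (236,455) is staggered and upright, with the top rim at 161.6 mm (162 expected). The other objects are undisturbed and the robot is clear.

```bash
python3 -c "
from station import r
print(r.finish_job())"
```

```text
the job is handed in; nothing more can be done
None
```

The job is handed in at about 28 s: the latch is turned, the cabinet door is open, and the three crates are stacked and staggered on the steel dock with the gripper clear; the top rim measured 161.6 mm against 162 expected, but no verdict came back.

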